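Fish the tongue cleaner out from under the tray's upper tier

ROBOT

A 6-joint arm with a two-finger parallel gripper is mounted at the origin on the work surface. World frame = base frame: x ahead of the robot, y to its left, z up, the work surface at z = 0. Lengths are in m, angles in rad, forces in N, time in s.
With the tool pointing down it reaches from about 0.325 to 0.9 m from the base axis. Payload 6.1 kg.
Tool frame: the origin (TCP) lies on the mounting face of the last link; the fingertips stand 173 mm ahead of it and the grasp point (between the pads) lies 155 mm ahead of it (arm.hold_point_z is the distance from the TCP to the grasp point, in m); z points along the fingers, y is the line along which they close (so a half turn about z gives the same grasp; the last joint's range is limited). The gripper opens to 85 mm and grips with 20 to 120 N. Pads are 22 mm wide; open, the fingers measure 114 mm over their backs; the gripper's body (76 mm by 85 mm) begins 54 mm behind the grasp point. The pads swing forward as they close: fully open they stand 13 mm farther back than shut.
Start: joints at [-1.301, 0.22, 1.526, -0, 1.395, -0.126], TCP at [0.241, -0.577, 0.405] pointing down, gripper open.
Joint ranges: [-2.98, 2.98], [-0.91, 2.08], [0.09, 2.57], [-1.24, 4.39], [0.2, 2.65], [-2.68, 2.68]. Speed limits (rad/s): [2.57, 2.57, 3.01, 3.14, 3.14, 3.14].

INTERFACE

Orientations are given as a rotation vector (axis times angle).
In Python, from station import arm gives the robot as it stands.
- The arm moves only by the shell command python3 -m handwheel 'ROWS' [OPENING] [FORCE]. ROWS is JSON, a list of rows, each an object of numbers: "x", "y", "z": the shift along the tool's x, y, z each as a share of 100 mm, from -1 to 1; "rx", "ry", "rz": the turn, a rotation vector about the tool's x, y, z each as a share of 60 degrees, from -1 to 1. In form: [{"x": .., "y": .., "z": .., "rx": .., "ry": .., "rz": ..}, ...]. A call has 1 to 5 rows; each row shifts and turns the commanded pose from where the row before left it, along the tool's axes as they then stand; what a row does not reach is not made up. A row lasts 1/10 s, in which the tool goes at most 50 mm and 8.59 degrees, less where a joint would pass 70% of its speed; a pose out of reach is approached as far as the arm can. A call with a number of a shift or a turn outside -1 to 1 is refused whole. A call with a gripper value outside its range is refused whole. OPENING is the opening, from 0 (shut) to 1 (fully open), set as the call begins (- or left out, the last holds). The fingers move at their own pace and stop on an object; FORCE is the grip in N (left out, the last holds). Time passes only in rows, so rows that do not move let the fingers close. It gives the time, the measured TCP pose, the force, the opening and the grip force at its end, in the units of the state.
- arm.sense(): the state, without advancing time (a new reading comes with each control period).
- arm.read_camera(name): name is "side" or "top"; returns the picture (480x640x3 uint8, blue, green, red); there is no depth.
- arm.calibration(name): a dict with "K" (3x3 intrinsics, pixels), "T" (4x4, takes a point from camera to world coordinates). Camera axes: x right, y down, z forward; pixel columns grow to the right and rows downward; lengths in m; the calibration is good to about 2 mm. A picture is of the moment at which its call begins. calibration takes no time and is no camera call.
- arm.close_job(): hands the job in; it is judged then, once.
The state is a dict: "clock": time; "qpos": joint angles; "dq": joint speeds; "joint_efforts": joint torques, N m; "tool_pos": TCP position; "tcp_rot": TCP orientation; "force": force on the tool from outside, world axes, zero at the start; "wrist_torque": the same for the moment, N m; "opening": finger opening in m; "finger_force": force on a finger pad.
Only numpy, scipy, OpenCV 4.12 (cv2) and the standard library are available. Lean on these libraries where they do the work, as an engineer would, in place of code of your own. Each camera call takes 0.05 s, during which the arm holds its last target. There are 200 camera calls.

TASK

On the white two-tier tray, push the loose upper tier back towards the robot until its edge sits square against both stops. Then take the chrome tongue cleaner lying in the lower tier by its handle and tilt it diagonally out through the opening beside the upper tier, without lifting that tier or moving it off its stops and with the pill splitter still lying in it. Finish while still holding the cleaner in the gripper, motionless in the air, all of it at least 5 cm above the highest edge of the tray and touching nothing else; leave the other things where they are.

Things in the scene. Friction and masses are not known exactly. Their poses are not given: they have to be found in the camera images.
- tray: Fixed white tray, 240 (x) by 172 (y) mm, never moves; origin at the centre of its underside, on the drawer top; its x points away from the robot, give or take its yaw. Lower tier: floor top z = 4 mm, inner space |x| < 116, |y| < 82 mm. Far (+x) wall 40 mm high, near (-x) wall 60. Along both sides a ledge, z = 55 to 60 mm, |y| = 71 to 82 mm, and outside it a lip up to z = 70 mm.
- stop_left (a point): Face of the tray's stop on its near (-x), +y corner: tray x = -112, y = 67, z = 70 mm. The stop block is 30 mm wide (y), reaches from z = 60 to 80 mm and faces +x.
- stop_right (a point): The same for the stop on the -y corner (tray y = -67 mm).
- tier: Loose white upper tier: open tray 116 (x) by 157 (y) by 20 mm, walls and floor 4 mm, 0.16 to 0.26 kg, on the tray's ledges (underside z = 60, top 80 mm), 3.5 mm play to each lip. Origin at the centre of its underside, axes like the tray's. Starts 25 to 55 mm off the stops (+x); slides at 1 to 3 N. At the stops its origin is at tray x = -54 mm.
- tier_edge (a point): Middle of the upper tier's far (+x) outer wall face, where it is pushed, half way up: tier x = +58, z = 10 mm. At tray x = +4 mm when against the stops; the opening from there to the far wall is then 112 mm long and 142 mm wide between the ledges, shorter than the cleaner.
- tier_left (a point): Point on the upper tier's near (-x) outer face, 65 mm to its +y side, half way up (10 mm); at tray x = -112 mm when it touches the stop.
- tier_right (a point): The same point 65 mm to the -y side.
- cleaner: Chrome tongue cleaner, 185 mm along its x, 0.05 to 0.1 kg, on the lower tier's floor roughly along tray x, partly under the upper tier. Origin at the middle of its length, on its underside. From x = -33 to +92.5 mm a straight handle 12 by 12 mm, pointing to tray +x; from x = -30 to -92.5 mm a flat scraper loop of 5 mm wire, 35 mm wide.
- handle_end (a point): End face of the cleaner's handle, x = +92.5 mm, at half its thickness (6 mm over the underside).
- loop_end (a point): Outer end of the scraper loop, x = -92.5 mm, 3 mm over the underside.
- splitter: Orange plastic pill splitter, 45 by 75 by 17 mm, lying loose in the upper tier and riding along with it. Origin at the centre of its underside.
- mirror: Black round compact mirror, closed, diameter 68 mm, 13 mm thick, beside the tray on its +y side; bystander. Origin under its centre.
- floss: Small white box of dental floss, 55 by 38 by 20 mm, beside the tray on its -y side; bystander. Origin under its centre.
- jar: Green glass jar with cork-look lid, diameter 72, 94 mm high; bystander at the side. Origin under its centre.
- tumbler: White tumbler, diameter 72, 90 mm high; bystander at the side. Origin under its centre.
- lotion: Grey lotion bottle, diameter 56, 120 mm high; bystander at the side. Origin under its centre.
- soapdish: White soap dish with a bar of soap, 120 by 85 by 28 mm; bystander at the side. Origin under its centre.

How it is judged:
On the way, in this order (a step that is already met when the one before it is completed fails the run):
1. the upper tier is pushed square against both stops (x of each of tier_left, tier_right in the frame of tray below -0.108 m), for 0.2 s.
2. the cleaner is tilted: handle end above the far wall while the loop end is still under the upper tier (z of handle_end in the frame of tray above 0.045 m and z of loop_end in the frame of tray below 0.058 m and x of loop_end in the frame of tray below 0 m), for 0.1 s.
At the end, for the whole second after the job is handed in: Cleaner held still in the gripper (under 3 cm/s), both ends over 125 mm above the drawer top, touching nothing else. Both near corners of the upper tier within 4 mm of their stops, the splitter in the tier, no bystander moved 3 cm (all of step 1 and height (world z) of each of handle_end, loop_end above 0.125 m and contact force between cleaner and the fingers above 1 N and contact force between cleaner and tray below 0.05 N and contact force between cleaner and tier below 0.05 N and linear speed of cleaner below 0.03 m/s and angular speed of cleaner below 0.3 rad/s and x of splitter in the frame of tier between -0.045 and 0.045 m and y of splitter in the frame of tier between -0.065 and 0.065 m and z of splitter in the frame of tier between -0.01 and 0.02 m and contact force between cleaner and jar below 0.05 N and contact force between cleaner and tumbler below 0.05 N and contact force between cleaner and lotion below 0.05 N and distance of each of mirror, floss, jar, tumbler, lotion, soapdish from where it was at the start of the episode below 0.03 m); the arm keeps its last pose, push and grip.
It fails at once if the upper tier is lifted off its ledges or tipped (z of tier in the frame of tray above 0.07 m or z of tier in the frame of tray below 0.05 m or angle between tier's own z axis and vertical above 0.15 rad).
It fails at once if the pill splitter leaves the upper tier (not (x of splitter in the frame of tier between -0.045 and 0.045 m and y of splitter in the frame of tier between -0.065 and 0.065 m and z of splitter in the frame of tier between -0.01 and 0.02 m)).
It fails at once if a bystander is moved more than 3 cm or tipped over (distance of any of mirror, floss, jar, tumbler, lotion, soapdish from where it was at the start of the episode above 0.03 m or angle between any of mirror, floss, jar, tumbler, lotion, soapdish's own z axis and vertical above 0.5 rad).
It also fails if it takes over 51 s, if anything falls off the work surface, if the arm or the gripper's body presses on something with over 40 N, if the wrist force passes 120 N, or if a joint passes its speed limit or range.

## Working session

There is one attempt and no reset: what is moved stays moved. The work goes in short steps, Python scripts to look and compute and a shell command to move; the robot and the scene stay as the last step left them, time stands still between calls to the robot, and variables do not carry over. Pictures are saved under pics/ and viewed, at most 10 in all, crops included, and the job is handed in when it is done.

```bash
mkdir -p pics; ls; cat > h.py <<'E'
import numpy as np,cv2
from station import arm
def ray(cam,u,v):
    c=arm.calibration(cam);K=np.array(c["K"]);T=np.array(c["T"])
    d=T[:3,:3]@np.linalg.solve(K,[u,v,1.]);return T[:3,3],d
def on(cam,u,v,z):
    o,d=ray(cam,u,v);return o+d*(z-o[2])/d[2]
def tri(u1,v1,u2,v2):
    o,d=ray("top",u1,v1);p,e=ray("side",u2,v2)
    s=np.linalg.lstsq(np.c_[d,-e],p-o,rcond=None)[0]
    a,b=o+d*s[0],p+e*s[1];return (a+b)/2,np.linalg.norm(a-b)
def proj(cam,P):
    c=arm.calibration(cam);K=np.array(c["K"]);T=np.array(c["T"])
    q=K@(T[:3,:3].T@(np.array(P)-T[:3,3]));return q[:2]/q[2]
E
python3 - <<'E'
from h import *
for n in("top","side"):
    cv2.imwrite(f"pics/{n}0.png",arm.read_camera(n)); c=arm.calibration(n); print(n,np.round(c["K"],1).tolist(),np.round(c["T"],3).tolist())
print(arm.sense(),arm.hold_point_z)
E
```

```text
pics
top [[503.7, 0.0, 314.0], [0.0, 503.7, 238.0], [0.0, 0.0, 1.0]] [[0.009, -0.999, 0.04, 0.47], [-1.0, -0.008, 0.021, -0.003], [-0.021, -0.041, -0.999, 1.147], [0.0, 0.0, 0.0, 1.0]]
side [[466.2, 0.0, 325.5], [0.0, 466.2, 246.5], [0.0, 0.0, 1.0]] [[-0.982, -0.123, 0.145, 0.402], [-0.189, 0.587, -0.787, 0.767], [0.012, -0.8, -0.6, 0.663], [0.0, 0.0, 0.0, 1.0]]
{'clock': 0.1, 'qpos': array([-1.30109803e+00,  2.21185588e-01,  1.52749178e+00, -4.79668514e-06,
        1.39469815e+00, -1.26112276e-01]), 'dq': array([ 0.00020477, -0.00156337, -0.00018619,  0.00088435, -0.00092319,
        0.00028711]), 'joint_efforts': array([ 1.38038278e-03, -4.98245823e+01, -3.90546334e+01, -1.05896690e-04,
        5.73859754e-03, -5.26409892e-06]), 'tool_pos': array([ 0.24089768, -0.57645224,  0.40368722]), 'tcp_rot': array([-3.07852710e+00, -6.17338913e-01,  2.08165033e-04]), 'force': array([-0.23059313,  0.96086348, -0.37182942]), 'wrist_torque': array([ 0.03724771,  0.05788915, -0.05363218]), 'finger_force': 0.0, 'opening': 0.08548079371950996} 0.1547
```

View pics/top0.png

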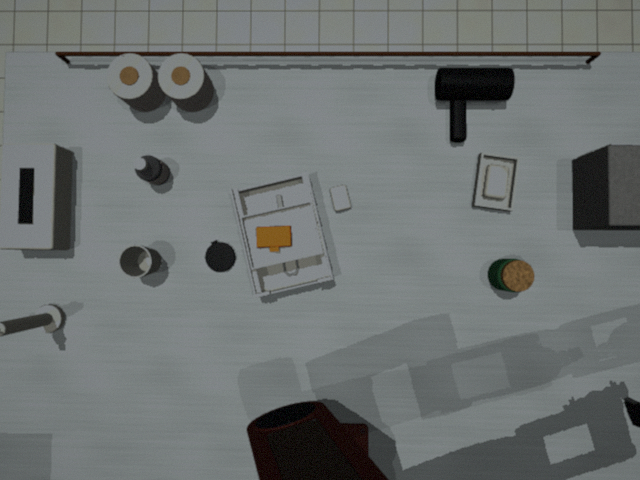

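View pics/side0.png

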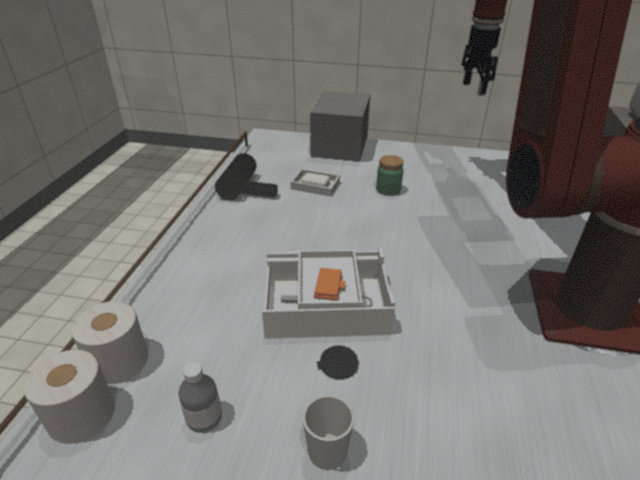

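The top view shows the tray at about (283,235), yawed by about 15°, with the tier edge at v≈210-265. The cleaner's handle end is near (280,200) and its loop near (291,267). In the side view the tray is around (330,295), with the handle end at (288,298). I'll enlarge both.

```bash
python3 - <<'E'
from h import *
a=cv2.imread("pics/top0.png")[165:305,220:360]; b=cv2.imread("pics/side0.png")[240:345,255:405]
a=cv2.convertScaleAbs(a,alpha=1.2);b=cv2.convertScaleAbs(b,alpha=1.4)
cv2.imwrite("pics/tc.png",cv2.resize(a,(590,590),interpolation=cv2.INTER_CUBIC))
cv2.imwrite("pics/sc.png",cv2.resize(b,(800,560),interpolation=cv2.INTER_CUBIC))
E
```

```text
(no output)
```

View pics/tc.png

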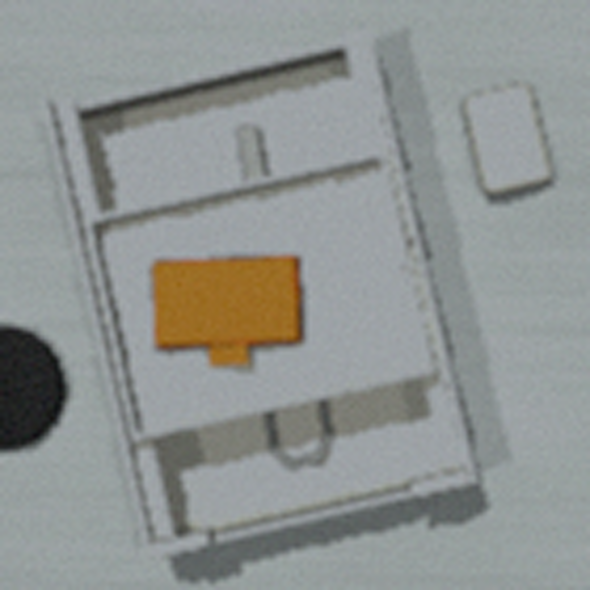

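View pics/sc.png

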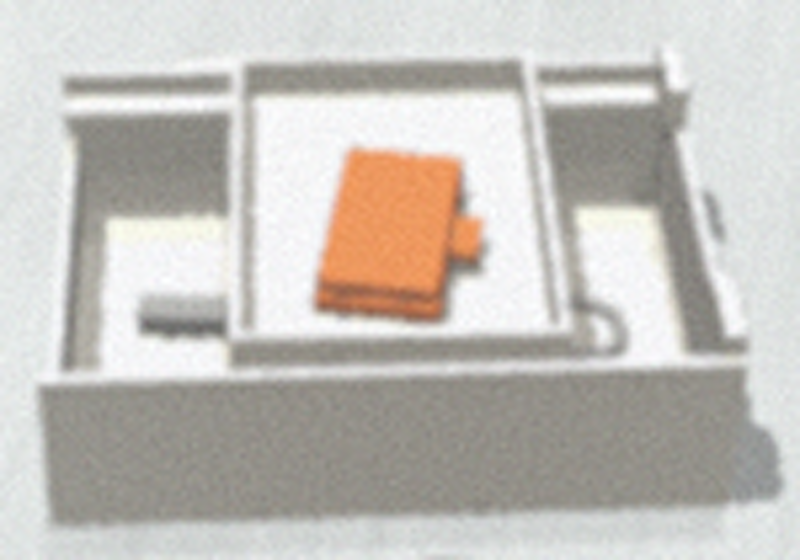

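The crops show, in crop pixels:
- **Top:** tier corners near (95,222), (382,160), (440,378) and (138,440). Handle end (249,125), loop end (302,466), lip corner (50,100).
- **Side:** tier corners (238,65), (232,345), (525,62) and (572,335). Handle end (140,310), loop (625,330), lip corner (42,383).

Next I triangulate these.

```bash
python3 - <<'E'
from h import *
t=lambda u,v:(220+u/4.214-.4,165+v/4.214-.4)
s=lambda u,v:(255+u/5.333-.4,240+v/5.333-.4)
P={"tier far L":((95,222),(230,340),.08),"tier far R":((382,160),(238,65),.08),"tier near R":((440,378),(525,62),.08),"tier near L":((138,440),(575,330),.08),
"handle":((249,125),(140,303),.016),"loop":((302,466),(627,332),.007),"lip farL":((50,100),(42,383),.07),"lip farR":((372,38),(65,78),.07),"lip nearL":((147,542),(745,360),.07),"near wallR":((485,480),(668,50),.07)}
W={}
for k,(a,b,z) in P.items():
    p,e=tri(*t(*a),*s(*b)); W[k]=on("top",*t(*a),z); print(k,np.round(p,4),"gap",round(e,4),"top@z",np.round(W[k],4),"side@z",np.round(on("side",*s(*b),z),4))
ang=lambda a,b:np.degrees(np.arctan2(*(W[a]-W[b])[1::-1]))
print("tier yaw",ang("tier far L","tier far R")-90,ang("tier far L","tier near L"),ang("tier far R","tier near R"),"clean",ang("handle","loop"),"tray",ang("lip farL","lip nearL"),ang("lip farR","near wallR"))
q=on("top",*t(257,178),.016);print("handle at tier edge",q)
for a,b in(("tier far L","tier far R"),("tier far L","tier near L"),("handle","loop"),("lip farL","lip nearL"),("lip farL","lip farR")):print(a,b,np.linalg.norm(W[a]-W[b]))
E
```

```text
tier far L [0.5582 0.1739 0.0751] gap 0.0038 top@z [0.5559 0.1727 0.08  ] side@z [0.5588 0.1789 0.08  ]
tier far R [0.5904 0.0283 0.078 ] gap 0.0037 top@z [0.5883 0.028  0.08  ] side@z [0.5916 0.0308 0.08  ]
tier near R [ 0.4816 -0.0019  0.0739] gap 0.0059 top@z [ 0.4786 -0.0022  0.08  ] side@z [0.4837 0.0063 0.08  ]
tier near L [0.446  0.1496 0.0789] gap 0.0002 top@z [0.4461 0.1494 0.08  ] side@z [0.4458 0.1507 0.08  ]
handle [0.614  0.1014 0.0157] gap 0.0004 top@z [0.6138 0.1013 0.016 ] side@z [0.6141 0.1017 0.016 ]
loop [0.4316 0.0714 0.0078] gap 0.0003 top@z [0.4314 0.0715 0.007 ] side@z [0.4318 0.0706 0.007 ]
lip farL [0.6193 0.1989 0.0672] gap 0.0003 top@z [0.6191 0.1984 0.07  ] side@z [0.6181 0.2015 0.07  ]
lip farR [0.6564 0.0349 0.0658] gap 0.0076 top@z [0.6519 0.0339 0.07  ] side@z [0.6585 0.04   0.07  ]
lip nearL [0.3913 0.1452 0.0718] gap 0.0064 top@z [0.3943 0.1456 0.07  ] side@z [0.388 0.143 0.07 ]
near wallR [ 0.4291 -0.0252  0.0708] gap 0.0033 top@z [ 0.4274 -0.0254  0.07  ] side@z [ 0.4308 -0.0261  0.07  ]
tier yaw 12.621909051915623 11.99894746037045 15.376092557696618 clean 9.288625745124303 tray 13.236744536886139 14.795934835311744
handle at tier edge [0.58530141 0.09665682 0.016     ]
tier far L tier far R 0.14838346188779838
tier far L tier near L 0.1122225927445853
handle loop 0.18499882497691938
lip farL lip nearL 0.2308744187382587
lip farL lip farR 0.16772630949483605
```

```bash
cat >> h.py <<'E'
from scipy.spatial.transform import Rotation as R
C=np.array([.523,.089]);YAW=np.radians(13.5)
def st():
    s=arm.sense();M=R.from_rotvec(s["tcp_rot"]).as_matrix();p=s["tool_pos"]
    q=R.from_euler('z',-YAW).as_matrix()
    tip=p+.1547*M[:,2]; tt=q@(tip-np.r_[C,0])
    print("t",round(s["clock"],2),"tcp",p.round(4),"yaw x-axis",np.degrees(np.arctan2(M[1,0],M[0,0])).round(2),"pitch",np.degrees(np.arcsin(-M[2,0])).round(1),"grasp in tray mm",(tt*1000).round(1),"F tray",(q@s["force"]).round(1),"open",round(s["opening"],4),"ff",s["finger_force"])
    return s,M,p
def go(tray):  # tray-frame mm target of grasp point -> tool shift in units of 100mm
    s,M,p=st();T=R.from_euler('z',YAW).as_matrix()@(np.array(tray)/1000)+np.r_[C,0]
    print("shift units",((M.T@(T-p-.1547*M[:,2]))*10).round(3))
E
R='{"x":0.283,"y":-0.323}'
python3 -m handwheel '[{"rz":0.077},{"rz":0.077},{"x":0.15,"y":-0.17},{"x":0.283,"y":-0.323},{"x":0.283,"y":-0.323}]' 0.7 60
python3 -m handwheel '[{"x":0.283,"y":-0.323},{"x":0.283,"y":-0.323},{"x":0.283,"y":-0.323},{"x":0.283,"y":-0.323},{"x":0.283,"y":-0.323}]'
python3 -m handwheel '[{"x":0.283,"y":-0.323},{"x":0.283,"y":-0.323},{"x":0.283,"y":-0.323},{"x":0.283,"y":-0.323},{"x":0.283,"y":-0.323}]'
python3 -m handwheel '[{"x":0.283,"y":-0.323},{"x":0.283,"y":-0.323},{"x":0.283,"y":-0.323},{"x":0.2,"y":-0.2},{}]'
python3 -c "
from h import *
go([80,0,140])"
```

```text
t 0.1 tcp [ 0.2409 -0.5765  0.4037] yaw x-axis 22.68 pitch -0.0 grasp in tray mm [-429.7 -580.9  249. ] F tray [ 0.   1.  -0.4] open 0.0855 ff 0.0
shift units [ 5.958 -4.92   1.1  ]invalid input
invalid input
invalid input
invalid input
```

```bash

python3 -m handwheel '[{"x":0,"y":0,"z":0,"rx":0,"ry":0,"rz":0.077},{"x":0,"y":0,"z":0,"rx":0,"ry":0,"rz":0.077},{"x":0.15,"y":-0.17,"z":0,"rx":0,"ry":0,"rz":0}]' 0.7 60
python3 -c "
from h import *
go([80,0,140])"
```

```text
clock: 0.4
tool_pos: [0.2505, -0.5577, 0.404]
tcp_rot: [-3.121, -0.361, 0.001]
force: [-0.2, -0.4, 0.3]
opening: 0.0599
finger_force: 0.0
t 0.4 tcp [ 0.2505 -0.5577  0.404 ] yaw x-axis 13.18 pitch 0.0 grasp in tray mm [-416.  -565.1  249.3] F tray [-0.3 -0.3  0.3] open 0.0599 ff 0.0
shift units [ 4.93  -5.679  1.09 ]
```

```bash

python3 -m handwheel '[{"x":0.28,"y":-0.33,"z":0,"rx":0,"ry":0,"rz":0},{"x":0.28,"y":-0.33,"z":0,"rx":0,"ry":0,"rz":0},{"x":0.28,"y":-0.33,"z":0,"rx":0,"ry":0,"rz":0},{"x":0.28,"y":-0.33,"z":0,"rx":0,"ry":0,"rz":0},{"x":0.28,"y":-0.33,"z":0,"rx":0,"ry":0,"rz":0}]' >/dev/null
python3 -m handwheel '[{"x":0.28,"y":-0.33,"z":0,"rx":0,"ry":0,"rz":0},{"x":0.28,"y":-0.33,"z":0,"rx":0,"ry":0,"rz":0},{"x":0.28,"y":-0.33,"z":0,"rx":0,"ry":0,"rz":0},{"x":0.28,"y":-0.33,"z":0,"rx":0,"ry":0,"rz":0},{"x":0.28,"y":-0.33,"z":0,"rx":0,"ry":0,"rz":0}]' >/dev/null
python3 -m handwheel '[{"x":0.28,"y":-0.33,"z":0,"rx":0,"ry":0,"rz":0},{"x":0.28,"y":-0.33,"z":0,"rx":0,"ry":0,"rz":0},{"x":0.28,"y":-0.33,"z":0,"rx":0,"ry":0,"rz":0},{"x":0.28,"y":-0.33,"z":0,"rx":0,"ry":0,"rz":0},{"x":0.28,"y":-0.33,"z":0,"rx":0,"ry":0,"rz":0}]' >/dev/null
python3 -m handwheel '[{"x":0.28,"y":-0.33,"z":0,"rx":0,"ry":0,"rz":0},{"x":0.15,"y":-0.15,"z":0,"rx":0,"ry":0,"rz":0},{"x":0,"y":0,"z":0,"rx":0,"ry":0,"rz":0},{"x":0,"y":0,"z":0,"rx":0,"ry":0,"rz":0}]'
python3 -c "
from h import *
go([80,0,80])"
```

```text
clock: 2.3
tool_pos: [0.5755, 0.0792, 0.4039]
tcp_rot: [3.12, 0.369, -0.003]
force: [-0.2, 0.4, -0.0]
opening: 0.0599
finger_force: 0.0
t 2.3 tcp [0.5755 0.0792 0.4039] yaw x-axis 13.5 pitch 0.1 grasp in tray mm [ 48.5 -21.8 249.2] F tray [-0.2  0.4 -0. ] open 0.0599 ff 0.0
shift units [ 0.318 -0.218  1.692]
```

```bash

python3 -m handwheel '[{"x":0.16,"y":-0.11,"z":0.2,"rx":0,"ry":0,"rz":0},{"x":0.16,"y":-0.11,"z":0.3,"rx":0,"ry":0,"rz":0},{"x":0,"y":0,"z":0.3,"rx":0,"ry":0,"rz":0},{"x":0,"y":0,"z":0.3,"rx":0,"ry":0,"rz":0},{"x":0,"y":0,"z":0.3,"rx":0,"ry":0,"rz":0}]' >/dev/null
python3 -m handwheel '[{"x":0,"y":0,"z":0.2,"rx":0,"ry":0,"rz":0},{"x":0,"y":0,"z":0.2,"rx":0,"ry":0,"rz":0},{"x":0,"y":0,"z":0,"rx":0,"ry":0,"rz":0},{"x":0,"y":0,"z":0,"rx":0,"ry":0,"rz":0}]'
python3 -c "
from h import *
go([20,0,68])
cv2.imwrite('pics/b.png',cv2.resize(arm.read_camera('side')[180:360,230:430],(667,600)))"
```

```text
clock: 3.2
tool_pos: [0.6015, 0.1068, 0.2249]
tcp_rot: [3.12, 0.365, -0.001]
force: [0.7, 0.8, -0.3]
opening: 0.0599
finger_force: 0.0
t 3.2 tcp [0.6015 0.1068 0.2249] yaw x-axis 13.36 pitch 0.1 grasp in tray mm [80.4 -1.  70.2] F tray [ 0.9  0.6 -0.3] open 0.0599 ff 0.0
shift units [-0.604 -0.009  0.022]
```

View pics/b.png

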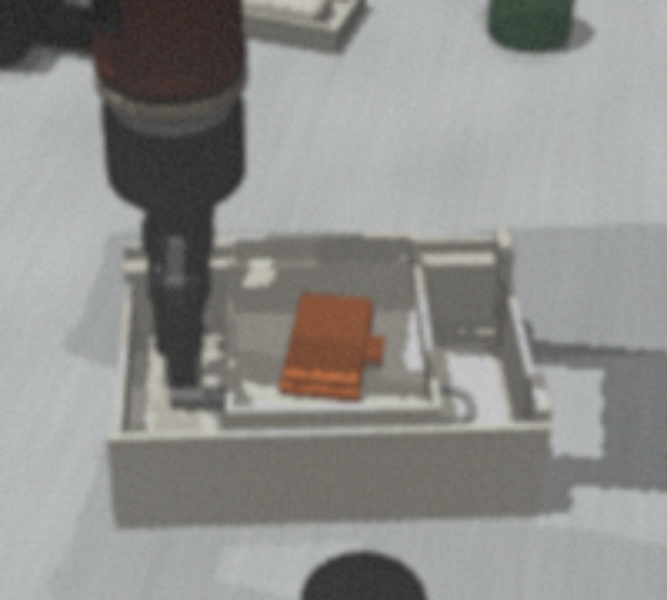

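The fingers stand in the opening beside the tier edge, with the tips at about (185,385) in the crop. I'll push slowly now.

```bash

python3 -m handwheel '[{"x":-0.06,"y":0,"z":0.02,"rx":0,"ry":0,"rz":0},{"x":-0.06,"y":0,"z":0,"rx":0,"ry":0,"rz":0},{"x":-0.06,"y":0,"z":0,"rx":0,"ry":0,"rz":0},{"x":-0.05,"y":0,"z":0,"rx":0,"ry":0,"rz":0},{"x":-0.05,"y":0,"z":0,"rx":0,"ry":0,"rz":0}]' | grep force
python3 -m handwheel '[{"x":-0.05,"y":0,"z":0,"rx":0,"ry":0,"rz":0},{"x":-0.05,"y":0,"z":0,"rx":0,"ry":0,"rz":0},{"x":-0.05,"y":0,"z":0,"rx":0,"ry":0,"rz":0},{"x":-0.05,"y":0,"z":0,"rx":0,"ry":0,"rz":0},{"x":-0.03,"y":0,"z":0,"rx":0,"ry":0,"rz":0}]' | grep force
python3 -c "
from h import *
go([15,0,68])"
```

```text
force: [3.3, 1.6, 0.5]
finger_force: 1.5
force: [3.3, 1.7, 2.2]
finger_force: 1.8
t 4.25 tcp [0.5517 0.096  0.2227] yaw x-axis 13.43 pitch 0.0 grasp in tray mm [29.5  0.1 68. ] F tray [3.6 0.9 2.2] open 0.0595 ff 1.7895946511998773
shift units [-0.145  0.001 -0.   ]
```

```bash

python3 -m handwheel '[{"x":-0.03,"y":0,"z":0,"rx":0,"ry":0,"rz":0},{"x":-0.03,"y":0,"z":0,"rx":0,"ry":0,"rz":0},{"x":-0.02,"y":0,"z":0,"rx":0,"ry":0,"rz":0},{"x":0,"y":0,"z":0,"rx":0,"ry":0,"rz":0}]' | grep force
python3 -m handwheel '[{"x":-0.02,"y":0,"z":0,"rx":0,"ry":0,"rz":0},{"x":-0.02,"y":0,"z":0,"rx":0,"ry":0,"rz":0}]' | grep force
python3 -c "
from h import *
go([15,0,68])"
```

```text
force: [2.0, 0.6, 1.7]
finger_force: 1.0
force: [2.4, -0.5, 1.4]
finger_force: 1.4
t 4.85 tcp [0.5402 0.0933 0.2225] yaw x-axis 13.44 pitch 0.0 grasp in tray mm [17.7  0.1 67.8] F tray [ 2.2 -1.1  1.4] open 0.0597 ff 1.3588065141811967
shift units [-0.027  0.001 -0.002]
```

```bash

for i in 1; do python3 -m handwheel '[{"x":-0.02,"y":0,"z":0,"rx":0,"ry":0,"rz":0},{"x":-0.01,"y":0,"z":0,"rx":0,"ry":0,"rz":0}]' | grep force; done
python3 -m handwheel '[{"x":-0.01,"y":0,"z":0,"rx":0,"ry":0,"rz":0},{"x":0,"y":0,"z":0,"rx":0,"ry":0,"rz":0}]' | grep force
python3 -c "
from h import *
go([15,0,68])"
```

```text
force: [7.6, 5.1, -0.8]
finger_force: 4.0
force: [7.5, 4.0, -2.4]
finger_force: 4.3
t 5.25 tcp [0.5374 0.0929 0.2232] yaw x-axis 13.46 pitch -0.2 grasp in tray mm [15.6  0.4 68.5] F tray [ 8.2  2.1 -2.4] open 0.0596 ff 4.339512549340725
shift units [-0.006  0.004  0.005]
```

```bash

python3 -m handwheel '[{"x":-0.01,"y":0,"z":0,"rx":0,"ry":0,"rz":0},{"x":-0.01,"y":0,"z":0,"rx":0,"ry":0,"rz":0},{"x":0,"y":0,"z":0,"rx":0,"ry":0,"rz":0}]' | grep force
python3 -m handwheel '[{"x":-0.01,"y":0,"z":0,"rx":0,"ry":0,"rz":0},{"x":0,"y":0,"z":0,"rx":0,"ry":0,"rz":0}]' | grep force
python3 -c "
from h import *
st()
for n in ('top','side'): cv2.imwrite(f'pics/{n}1.png',arm.read_camera(n))
a=cv2.imread('pics/top1.png')[165:305,220:360]; b=cv2.imread('pics/side1.png')[240:345,255:405]
cv2.imwrite('pics/c.png',np.hstack([cv2.resize(a,(400,400),interpolation=2),cv2.resize(b,(400,280),interpolation=2)[[*range(280)]+[0]*120]]))"
```

```text
force: [12.4, 7.0, -1.3]
finger_force: 6.7
force: [14.0, 7.7, -2.5]
finger_force: 7.9
t 5.75 tcp [0.5363 0.0927 0.2246] yaw x-axis 13.47 pitch -0.6 grasp in tray mm [15.5  0.5 69.9] F tray [15.4  4.2 -2.5] open 0.06 ff 7.927912473678589
```

View pics/c.png

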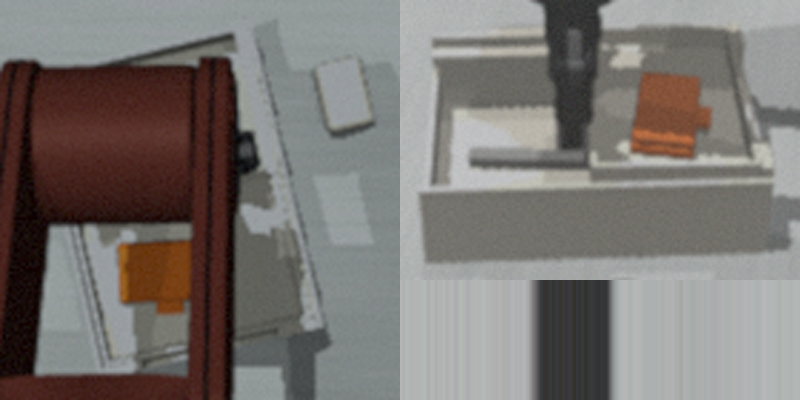

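The tier has reached the stops: the force rose to 15 N and the finger position matches 4+11 mm. In the side view the handle end (crop (470,157)) hasn't moved. I'll back off and line up over the handle.

```bash

python3 -m handwheel '[{"x":0.03,"y":0,"z":0,"rx":0,"ry":0,"rz":0},{"x":0.1,"y":0,"z":0,"rx":0,"ry":0,"rz":0},{"x":0.15,"y":0.03,"z":0,"rx":0,"ry":0,"rz":0.035},{"x":0.15,"y":0.03,"z":0,"rx":0,"ry":0,"rz":0.035},{"x":0,"y":0,"z":0,"rx":0,"ry":0,"rz":0}]' | grep force
python3 -m handwheel '[{"x":0,"y":0,"z":0,"rx":0,"ry":0,"rz":0}]' | grep force
python3 -c "
from h import *
go([61.5,-6.9,26])"
```

```text
force: [-0.8, -0.6, -0.7]
finger_force: 0.0
force: [-0.8, -0.1, -1.5]
finger_force: 0.0
t 6.45 tcp [0.5762 0.0951 0.2217] yaw x-axis 9.28 pitch 0.2 grasp in tray mm [52.8 -6.4 67. ] F tray [-0.8  0.1 -1.5] open 0.0596 ff 0.0
shift units [ 0.089 -0.001  0.41 ]
```

```bash

python3 -m handwheel '[{"x":0.09,"y":0,"z":0.1,"rx":0,"ry":0,"rz":0},{"x":0,"y":0,"z":0.1,"rx":0,"ry":0,"rz":0},{"x":0,"y":0,"z":0.1,"rx":0,"ry":0,"rz":0},{"x":0,"y":0,"z":0.1,"rx":0,"ry":0,"rz":0},{"x":0,"y":0,"z":0,"rx":0,"ry":0,"rz":0}]' | grep force
python3 -m handwheel '[{"x":0,"y":0,"z":0,"rx":0,"ry":0,"rz":0},{"x":0,"y":0,"z":0,"rx":0,"ry":0,"rz":0},{"x":0,"y":0,"z":0,"rx":0,"ry":0,"rz":0},{"x":0,"y":0,"z":0,"rx":0,"ry":0,"rz":0},{"x":0,"y":0,"z":0,"rx":0,"ry":0,"rz":0}]' 0 60
python3 -c "
from h import *
go([61.5,-6.9,25])
cv2.imwrite('pics/d.png',cv2.resize(arm.read_camera('side')[220:350,250:410],(738,600),interpolation=2))"
```

```text
force: [-0.5, -0.7, 0.6]
finger_force: 0.0
clock: 7.45
tool_pos: [0.5862, 0.0967, 0.1835]
tcp_rot: [3.131, 0.253, 0.002]
force: [-0.2, -0.4, 4.8]
opening: 0.0094
finger_force: 59.1
t 7.45 tcp [0.5862 0.0967 0.1835] yaw x-axis 9.24 pitch -0.1 grasp in tray mm [63.5 -7.4 28.8] F tray [-0.3 -0.4  4.8] open 0.0094 ff 59.086745381355286
shift units [-0.02  -0.003  0.038]
```

View pics/d.png

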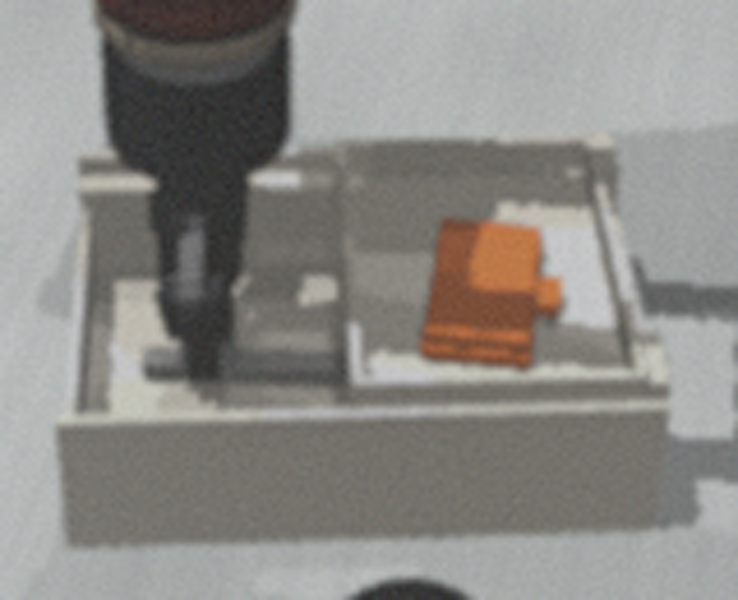

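The pads have closed on the handle near (205,370) in the crop and the grip force is 59 N. I'll firm up the grip and lift slightly to test the hold.

```bash

python3 -m handwheel '[{"x":0,"y":0,"z":0,"rx":0,"ry":0,"rz":0},{"x":0,"y":0,"z":0,"rx":0,"ry":0,"rz":0},{"x":0,"y":0,"z":-0.03,"rx":0,"ry":0,"rz":0},{"x":0,"y":0,"z":-0.03,"rx":0,"ry":0,"rz":0},{"x":0,"y":0,"z":0,"rx":0,"ry":0,"rz":0}]' 0 90
python3 -c "
from h import *
st()
cv2.imwrite('pics/e.png',cv2.resize(arm.read_camera('side')[220:350,250:410],(738,600),interpolation=2))"
```

```text
clock: 8.0
tool_pos: [0.5858, 0.0967, 0.1888]
tcp_rot: [-3.131, -0.253, -0.0]
force: [-1.1, 0.4, -0.8]
opening: 0.0085
finger_force: 88.2
t 8.0 tcp [0.5858 0.0967 0.1888] yaw x-axis 9.24 pitch -0.0 grasp in tray mm [62.8 -7.2 34.1] F tray [-1.   0.7 -0.8] open 0.0085 ff 88.19617509841919
```

View pics/e.png

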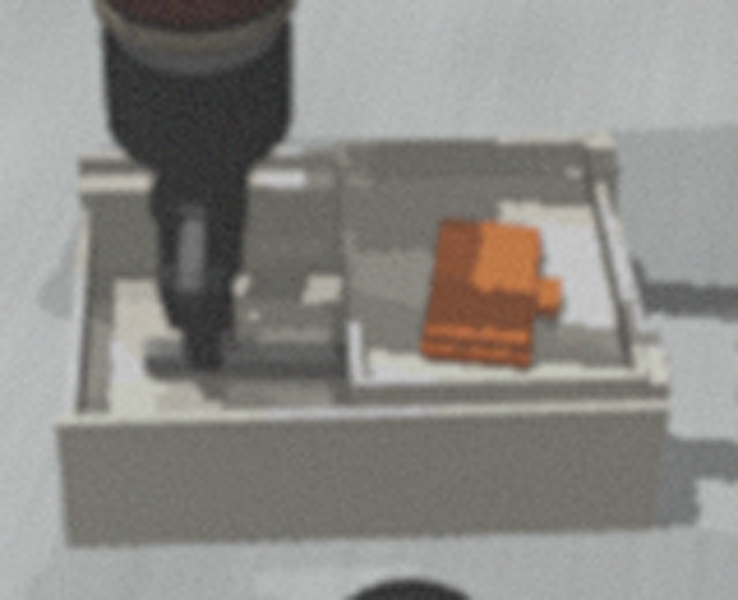

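The handle rose only about half as much as the fingertips did (crop rows 363→357 against 375→362). The grip is too high on it, so I'll reopen and regrasp lower.

```bash

python3 -m handwheel '[{"x":0,"y":0,"z":0.03,"rx":0,"ry":0,"rz":0},{"x":0,"y":0,"z":0.03,"rx":0,"ry":0,"rz":0},{"x":0,"y":0,"z":0,"rx":0,"ry":0,"rz":0}]' 0.4 40
python3 -m handwheel '[{"x":0,"y":0,"z":0,"rx":0,"ry":0,"rz":0},{"x":0,"y":0,"z":0,"rx":0,"ry":0,"rz":0}]' >/dev/null
python3 -c "
from h import *
go([62,-7,24])
p=arm.read_camera('side');cv2.imwrite('pics/f0.png',p)"
```

```text
clock: 8.35
tool_pos: [0.5854, 0.0967, 0.1819]
tcp_rot: [-3.131, -0.253, 0.002]
force: [-0.5, -0.0, -0.2]
opening: 0.0342
finger_force: 0.0
t 8.55 tcp [0.5858 0.0967 0.1827] yaw x-axis 9.24 pitch 0.0 grasp in tray mm [62.9 -7.2 28. ] F tray [ 0.   0.8 -0.6] open 0.0344 ff 0.0
shift units [-0.009 -0.001  0.04 ]
```

```bash

python3 -m handwheel '[{"x":0,"y":0,"z":0.04,"rx":0,"ry":0,"rz":0},{"x":0,"y":0,"z":0,"rx":0,"ry":0,"rz":0},{"x":0,"y":0,"z":0,"rx":0,"ry":0,"rz":0}]' | grep force
python3 -m handwheel '[{"x":0,"y":0,"z":0,"rx":0,"ry":0,"rz":0},{"x":0,"y":0,"z":0,"rx":0,"ry":0,"rz":0},{"x":0,"y":0,"z":0,"rx":0,"ry":0,"rz":0},{"x":0,"y":0,"z":0,"rx":0,"ry":0,"rz":0}]' 0 40
python3 -c "
from h import *
go([62,-7,24])"
```

```text
force: [-0.2, 0.6, -0.7]
finger_force: 0.0
clock: 9.3
tool_pos: [0.5859, 0.0967, 0.1789]
tcp_rot: [3.131, 0.253, 0.001]
force: [-0.4, 0.3, 0.7]
opening: 0.0109
finger_force: 41.8
t 9.3 tcp [0.5859 0.0967 0.1789] yaw x-axis 9.24 pitch -0.0 grasp in tray mm [63.  -7.2 24.2] F tray [-0.3  0.4  0.7] open 0.0109 ff 41.7988783121109
shift units [-0.011 -0.002  0.002]
```

```bash

python3 -m handwheel '[{"x":0,"y":0,"z":0,"rx":0,"ry":0,"rz":0},{"x":0,"y":0,"z":0,"rx":0,"ry":0,"rz":0},{"x":0,"y":0,"z":-0.04,"rx":0,"ry":0,"rz":0},{"x":0,"y":0,"z":-0.04,"rx":0,"ry":0,"rz":0},{"x":0,"y":0,"z":0,"rx":0,"ry":0,"rz":0}]' 0 60
python3 -c "
from h import *
st()
a=cv2.imread('pics/f0.png')[270:320,270:340];b=arm.read_camera('side')[270:320,270:340]
cv2.imwrite('pics/f.png',cv2.resize(np.vstack([a,b]),(420,600),interpolation=2))"
```

```text
clock: 9.8
tool_pos: [0.586, 0.0967, 0.1873]
tcp_rot: [3.131, 0.253, 0.001]
force: [0.0, -0.2, -1.0]
opening: 0.0097
finger_force: 61.0
t 9.8 tcp [0.586  0.0967 0.1873] yaw x-axis 9.24 pitch -0.0 grasp in tray mm [63.2 -7.2 32.6] F tray [-0.  -0.2 -1. ] open 0.0097 ff 60.995339155197144
```

View pics/f.png

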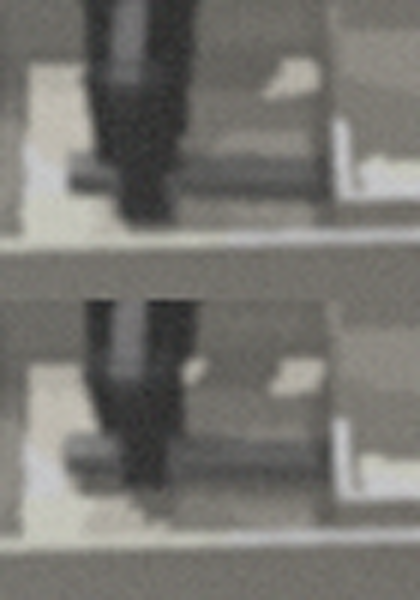

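The second grasp lifted the whole handle parallel: both visible ends rose about 15 px in the crop. Now I tilt it about the loop end while easing forward.

```bash

python3 -m handwheel '[{"x":-0.07,"y":0,"z":-0.108,"rx":0,"ry":0.0667,"rz":0},{"x":-0.07,"y":0,"z":-0.108,"rx":0,"ry":0.0667,"rz":0},{"x":-0.07,"y":0,"z":-0.108,"rx":0,"ry":0.0667,"rz":0},{"x":0,"y":0,"z":0,"rx":0,"ry":0,"rz":0}]' 
python3 -m handwheel '[{"x":-0.07,"y":0,"z":-0.108,"rx":0,"ry":0.0667,"rz":0},{"x":-0.07,"y":0,"z":-0.108,"rx":0,"ry":0.0667,"rz":0},{"x":0,"y":0,"z":0,"rx":0,"ry":0,"rz":0},{"x":0,"y":0,"z":0,"rx":0,"ry":0,"rz":0}]'
python3 -c "
from h import *
s,M,p=st()
for o in(10,16): 
  g=p+(.1547+.001*o)*M[:,2]
  q=R.from_euler('z',-YAW).as_matrix();f=lambda w:(1000*(q@(w-np.r_[C,0]))).round(0)
  print('handle',f(g+.03*M[:,0]),'loop',f(g-.155*M[:,0]))
  print(proj('side',g+.03*M[:,0]))
cv2.imwrite('pics/g.png',cv2.resize(arm.read_camera('side')[200:340,250:410],(686,600),interpolation=2))"
```

```text
clock: 10.25
tool_pos: [0.5622, 0.0929, 0.2184]
tcp_rot: [-3.097, -0.25, -0.328]
force: [0.0, -0.1, -0.3]
opening: 0.0102
finger_force: 61.0
clock: 10.65
tool_pos: [0.5445, 0.0899, 0.2349]
tcp_rot: [-3.057, -0.247, -0.535]
force: [0.3, -0.1, -1.1]
opening: 0.0097
finger_force: 61.0
t 10.65 tcp [0.5445 0.0899 0.2349] yaw x-axis 9.23 pitch -19.9 grasp in tray mm [73.5 -8.  89.4] F tray [ 0.3 -0.2 -1.1] open 0.0097 ff 60.96338868141174
handle [105. -10.  90.] loop [-68.   3.  27.]
[272.10155911 267.74079546]
handle [107. -11.  85.] loop [-66.   2.  22.]
[271.21510393 269.96675665]
```

View pics/g.png

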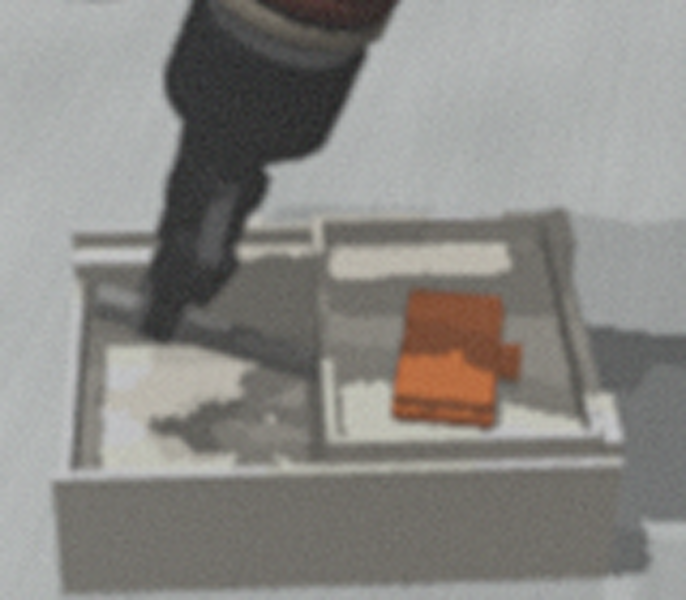

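The cleaner is tilted by 20°, with its handle end at crop (97,298) as predicted. It passes about 5 mm under the tier edge, so I'll dip slightly and pull along its axis.

```bash

python3 -m handwheel '[{"x":0.05,"y":0,"z":0.05,"rx":0,"ry":0,"rz":0},{"x":0.15,"y":0,"z":0,"rx":0,"ry":0,"rz":0},{"x":0.2,"y":0,"z":0,"rx":0,"ry":0,"rz":0},{"x":0.2,"y":0,"z":0,"rx":0,"ry":0,"rz":0},{"x":0.2,"y":0,"z":0,"rx":0,"ry":0,"rz":0}]' | grep force 
python3 -m handwheel '[{"x":0.2,"y":0,"z":0,"rx":0,"ry":0,"rz":0},{"x":0.1,"y":0,"z":0,"rx":0,"ry":0,"rz":0},{"x":0,"y":0,"z":0,"rx":0,"ry":0,"rz":0},{"x":0,"y":0,"z":0,"rx":0,"ry":0,"rz":0}]' |grep force
python3 -c "
from h import *
s,M,p=st()
g=p+(.1547+.014)*M[:,2]
q=R.from_euler('z',-YAW).as_matrix();f=lambda w:(1000*(q@(w-np.r_[C,0]))).round(0)
print('handle',f(g+.03*M[:,0]),'loop',f(g-.155*M[:,0]))
cv2.imwrite('pics/k.png',cv2.resize(arm.read_camera('side')[200:340,230:410],(771,600),interpolation=2))"
```

```text
force: [1.0, -1.0, 0.1]
finger_force: 61.0
force: [-0.2, -0.0, -1.4]
finger_force: 61.0
t 11.6 tcp [0.6477 0.1068 0.2669] yaw x-axis 9.24 pitch -19.9 grasp in tray mm [177.8 -15.7 121.4] F tray [-0.2  0.  -1.4] open 0.01 ff 60.95825672149658
handle [211. -18. 118.] loop [37. -5. 56.]
```

View pics/k.png

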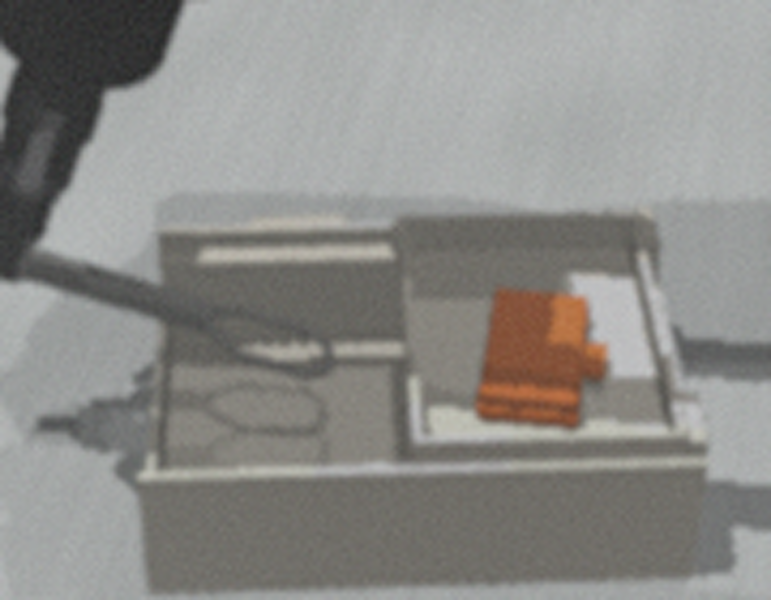

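The loop, with its end at crop (330,360), is clear of the tier, which hasn't moved. Now I lift straight up.

```bash

python3 -m handwheel '[{"x":0.04,"y":0,"z":-0.1,"rx":0,"ry":0,"rz":0},{"x":0.07,"y":0,"z":-0.2,"rx":0,"ry":0,"rz":0},{"x":0.07,"y":0,"z":-0.2,"rx":0,"ry":0,"rz":0},{"x":0.07,"y":0,"z":-0.2,"rx":0,"ry":0,"rz":0},{"x":0.07,"y":0,"z":-0.2,"rx":0,"ry":0,"rz":0}]' | grep force 
python3 -m handwheel '[{"x":0.07,"y":0,"z":-0.2,"rx":0,"ry":0,"rz":0},{"x":0.04,"y":0,"z":-0.1,"rx":0,"ry":0,"rz":0},{"x":0,"y":0,"z":0,"rx":0,"ry":0,"rz":0},{"x":0,"y":0,"z":0,"rx":0,"ry":0,"rz":0},{"x":0,"y":0,"z":0,"rx":0,"ry":0,"rz":0}]' |grep force
python3 -m handwheel '[{"x":0,"y":0,"z":0,"rx":0,"ry":0,"rz":0},{"x":0,"y":0,"z":0,"rx":0,"ry":0,"rz":0},{"x":0,"y":0,"z":0,"rx":0,"ry":0,"rz":0},{"x":0,"y":0,"z":0,"rx":0,"ry":0,"rz":0},{"x":0,"y":0,"z":0,"rx":0,"ry":0,"rz":0}]' |grep force
python3 -c "
from h import *
s,M,p=st()
g=p+(.1547+.014)*M[:,2]
print('handle z',g[2]+.03*M[2,0],'loop z',g[2]-.155*M[2,0],abs(s['dq']).max())
b=arm.read_camera('side')
cv2.imwrite('pics/z.png',cv2.resize(b[130:350,180:420],(654,600),interpolation=2))"
```

```text
force: [0.8, 0.8, -0.2]
finger_force: 60.9
force: [-0.0, 0.0, -1.6]
finger_force: 61.0
force: [-0.7, 0.8, -1.1]
finger_force: 61.0
t 13.15 tcp [0.6474 0.1067 0.3954] yaw x-axis 9.24 pitch -20.0 grasp in tray mm [177.9 -15.8 250.1] F tray [-0.5  1.  -1.1] open 0.0101 ff 60.962523221969604
handle z 0.24716244779219881 loop z 0.18387291523114008 0.00044612293037393146
```

View pics/z.png

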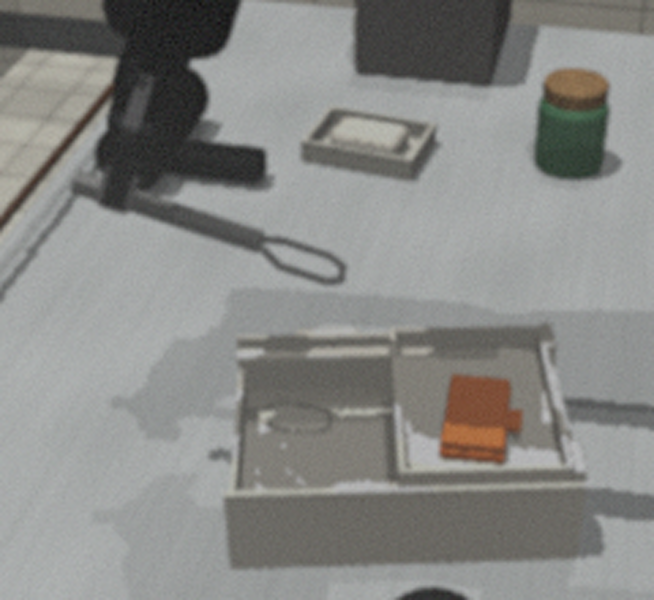

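The cleaner hangs in the gripper with its handle end at (80,180) and loop end at (340,270). It's well above the tray, the tier is at its stops and the splitter is still in it. Handing in.

```bash
python3 -c "
from h import *
print(arm.close_job())"
```

```text
the job is handed in; nothing more can be done
None
```

Job handed in at 13 s, verdict not returned: tier pushed to its stops, splitter still in it, and cleaner held still with its ends about 18 and 25 cm up (calculated from the arm pose); the handle needed a second grasp, and I viewed 12 pictures, over the limit of 10.

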